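Slide the heavy battery box home into its bench cradle

TASK

Push the battery box along the worktop into the bench cradle until it stands square and fully home against the cradle's end stop. The box is heavy and narrow and tips over when pushed high, so push it low, near its foot; it must slide upright on the worktop and must not be picked up. Leave the tape roll, the brass ring and the polishing bar where they are.

Things in the scene. Friction and masses are not known exactly. Their poses are not given: they have to be found in the camera images.
- battery_box: Black battery box, grey lid, two brass studs. Footprint 48 (its x) by 100 mm (its y), 80 mm high; the foot ledge, 14 mm high, stands out 3 mm beyond the walls. Origin: centre of underside, z up. About 1.2 kg, friction about 0.6: slides if pushed below 30 mm, tips if pushed above 50 mm. Starts 150-190 mm short of home, up to 20 mm aside, 0.25 rad askew; either long side may lead.
- cradle: Aluminium cradle fixed to the worktop, no floor. Origin: where the centre of the box's underside lies when fully home; x: push-in direction, z up. Side rails 20 mm high, 108 mm apart inside, x = -46 to +24 mm; lead-ins of that height flare to 155 mm at x = -92 mm. End stop 42 mm high, face at x = +24 mm, socket block behind it.
- tape_roll: Brown tape roll lying flat, 85 mm across, 24 mm high, beside the cradle. Origin: centre of its underside. Loose; to be left alone.
- ring_part: Small brass ring, 36 mm across, 16 mm high, beside the mouth of the cradle. Origin: centre of its underside. Loose; to be left alone.
- compound_bar: Polishing compound bar, half wrapped in paper, 33 by 90 by 31 mm high, beside the battery box's path. Origin: centre of its underside. Loose; to be left alone.

How it is judged:
By the outcome, as a careful person would: the job done as asked, in the order asked, and still so for the second after the job is handed in, with the robot touching nothing.
It also fails if it takes over 45 s, if anything falls off the work surface, if the arm or the gripper's body presses on something with over 40 N, if the wrist force passes 120 N, or if a joint passes its speed limit or range.

ROBOT

A 6-joint arm with a two-finger parallel gripper is mounted at the origin on a cart in front of the work surface, level with it; the furniture and walls round the work are solid. World frame = base frame: x ahead of the robot, y to its left, z up, the work surface at z = 0. Lengths are in m, angles in rad, forces in N, time in s.
With the tool pointing down it reaches from about 0.375 to 0.825 m from the base axis. Payload 5.5 kg.
Tool frame: the origin (TCP) lies at the very end of the fingers, on their centre line; the grasp point (between the pads) lies 19 mm behind it; y points along the fingers, z is the direction in which the jaws open and shut, and the axes are right-handed (so a half turn about y gives the same grasp; the last joint's range is limited). The gripper opens to 85 mm and grips with 20 to 120 N. Pads are 22 mm wide; open, the fingers measure 114 mm over their backs; the gripper's body (76 mm by 85 mm) begins 54 mm behind the grasp point. The pads swing forward as they close: fully open they stand 13 mm farther back than shut.
Start: joints at [-1.189, 0.314, -0.047, 1.21, 0, 1.571], TCP at [0.224, -0.557, 0.231] pointing down, gripper open.
Joint ranges: [-2.67, 2.67], [-0.69, 1.73], [-1.03, 1.25], [-2.08, 2.16], [-1.42, 1.45], [-3.14, 3.14]. Speed limits (rad/s): [2.39, 2.39, 3.01, 3.14, 3.14, 3.14].

INTERFACE

Orientations are given as a unit quaternion [w, x, y, z].
In Python, from cell import arm gives the robot as it stands. The module is installed in compiled form; this text tells all that it offers.
- The arm moves only by the tool step_arm, never from a script. Its argument "targets" is a list of rows, each a list of 4 numbers: the shift along the tool's x, y, z in m, then the turn about the tool's y in rad. A call has 1 to 8 rows; each row shifts and turns the pose as measured when the row begins, along the tool's axes as they then stand; what a row does not reach is not made up. A row lasts 1/10 s, in which the tool goes at most 50 mm and 8.59 degrees, less where a joint would pass 70% of its speed; a pose out of reach is approached as far as the arm can. A call is refused whole if a number of a shift passes 0.05 or a number of a turn 0.15, either way. A call with a gripper value outside its range is refused whole. "gripper" is the finger opening in m, from 0 to 0.0854, set as the call begins (left out, the last holds). The fingers move at their own pace and stop on an object; the grip force is fixed at half the most. Time passes only in rows, so rows that do not move let the fingers close. It gives the time, the measured TCP pose, the force and the opening at its end, in the units of the state.
- arm.sense(): the state, without advancing time (a new reading comes with each control period).
- arm.snapshot(name): name is "scene" or "side" or "wrist"; returns a dict with "img" (420x560x3 uint8, red, green, blue), "fov_y" (degrees; the focal length in pixels is half the picture's height over the tangent of half this angle, whatever the lens; pixels are square), "cx", "cy" (the principal point, pixels), "k1" (the pictures are not rectified: a ray, as slopes to the right and down, at radius r is drawn at 1 + k1 r^2 times it, then the intrinsics apply), "R" (3x3) and "t" (3): a world point X has camera coordinates R X + t; the wrist camera has in their place "mount" (4x4, takes a point from camera to tool coordinates, whose origin is the TCP and whose axes are the tool frame's). Camera axes: x right, y down, z forward; pixel columns grow to the right and rows downward; lengths in m; the calibration is good to about 2 mm. A picture is of the moment at which its call begins: read the wrist's pose just before it. There is no depth.
- arm.hand_in(): hands the job in, once; it reports no verdict.
The state is a dict: "time_s": time; "qpos": joint angles; "joint_vel": joint speeds; "effort": joint torques, N m; "ee_pos": TCP position; "orientation": TCP orientation; "wrist_force": force on the tool from outside, world axes, zero at the start; "wrist_torque": the same for the moment, N m; "gripper_width": finger opening in m.
Only numpy, scipy, OpenCV 4.12 (cv2) and the standard library are available. Lean on these libraries where they do the work, as an engineer would, in place of code of your own. Each camera call takes 0.05 s, during which the arm holds its last target. There are 200 camera calls.

## Working session

There is one attempt and no reset: what is moved stays moved. The work goes in short steps, Python scripts to look and compute and a tool call to move; the robot and the scene stay as the last step left them, time stands still between calls to the robot, and variables do not carry over. Pictures are saved under pics/ and viewed, about 8 in all and at most 12, crops included, and the job is handed in when it is done.

Besides the shell and the picture viewer there is one more tool, called after "Call:" as a command line: name --pt "numbers of a row" for each row, then --argument value for the rest. step_arm: Moves the arm, as the interface text tells. Its arguments: {"type":"object","properties":{"targets":{"type":"array"},"gripper":{"type":"number"}},"required":["targets"]}

```bash
mkdir -p pics; cat > h.py <<'E'
import numpy as np, cv2
from cell import arm
def snap(n,name):
    s=arm.snapshot(n); cv2.imwrite('pics/'+name,s['img'][:,:,::-1]); 
    np.save('pics/'+name+'.npy',{k:v for k,v in s.items() if k!='img'},allow_pickle=True); return s
def load(name): return np.load('pics/'+name+'.npy',allow_pickle=True).item()
def cam(s):
    f=210/np.tan(np.radians(s['fov_y'])/2); return f
def ray(s,u,v):
    f=cam(s); d=np.array([(u-s['cx'])/f,(v-s['cy'])/f]); p=d.copy()
    for _ in range(30): p=d/(1+s['k1']*(p@p))
    R=np.array(s['R']);t=np.array(s['t']); return -R.T@t, R.T@np.array([p[0],p[1],1])
def onz(s,u,v,z):
    o,d=ray(s,u,v); return o+d*(z-o[2])/d[2]
def proj(s,X):
    c=np.array(s['R'])@np.array(X)+np.array(s['t']); p=c[:2]/c[2]; p=p*(1+s['k1']*(p@p)); return p*cam(s)+[s['cx'],s['cy']]
E
python3 - <<'E'
from h import *
print(arm.sense())
for n in('scene','side'):
    s=snap(n,n+'0.png'); print({k:v for k,v in s.items() if k!='img'})
a=cv2.imread('pics/scene0.png')
cv2.imwrite('pics/scene0b.png',cv2.resize(a,(800,600)))
a=cv2.imread('pics/side0.png')
cv2.imwrite('pics/side0b.png',cv2.resize(a,(800,600)))
E
```

```text
{'time_s': 0.0, 'qpos': array([-1.18903469e+00,  3.14245287e-01, -4.80488015e-02,  1.21023523e+00,
       -1.46930185e-05,  1.57079666e+00]), 'joint_vel': array([-0.0016984 ,  0.0014917 ,  0.00098678, -0.00010572,  0.00029777,
        0.00119876]), 'effort': array([-1.33015881e-03, -5.39591253e+01,  3.39747727e+01,  1.91237801e-02,
       -8.98685857e-05, -4.74233943e-06]), 'ee_pos': array([ 0.22331281, -0.55626915,  0.23043632]), 'orientation': array([ 0.13403347, -0.13427616,  0.69486431, -0.69366313]), 'wrist_force': array([-0.17892074, -0.1614745 , -0.0973886 ]), 'wrist_torque': array([-0.07737648, -0.02597401,  0.00288884]), 'gripper_width': 0.08525204968562201}
{'fov_y': 46.173107484266495, 'cx': 283.78939077694923, 'cy': 209.30258039290166, 'k1': -0.07520591506583929, 'R': array([[-0.87758776, -0.47917145, -0.01531179],
       [-0.31715474,  0.60421746, -0.73098162],
       [ 0.35951717, -0.63664432, -0.68222534]]), 't': array([ 0.62542473, -0.00194546,  0.87700694])}
{'fov_y': 42.14050962027312, 'cx': 287.1888738285839, 'cy': 201.15901821643723, 'k1': -0.15897889274137975, 'R': array([[ 0.99519693, -0.09773068,  0.00563795],
       [-0.05711936, -0.62649284, -0.7773314 ],
       [ 0.07950126,  0.77327578, -0.62906606]]), 't': array([-0.49799907,  0.2859046 ,  0.59345853])}
```

View pics/scene0b.png

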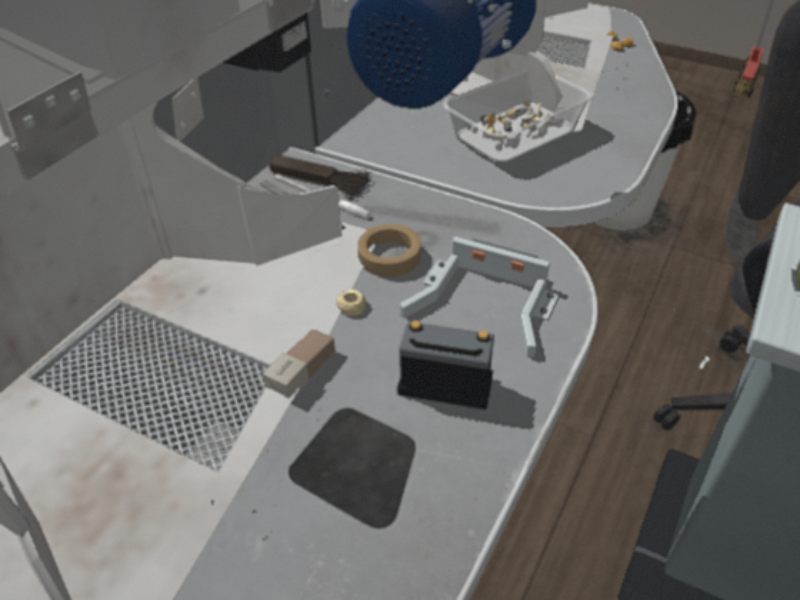

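View pics/side0b.png

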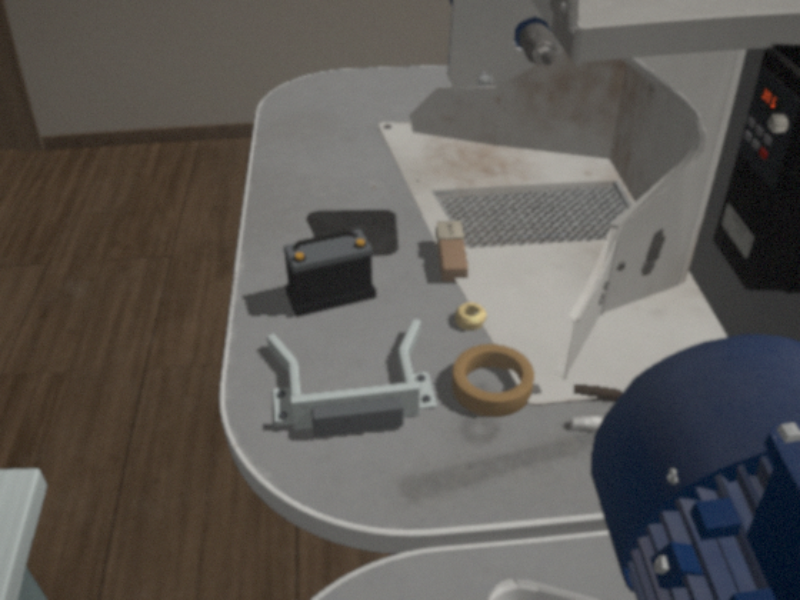

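The scene view shows the box at about (447,365), the cradle opening toward it from (400–555,240–355), the bar at (300,362), the ring at (350,302) and the tape at (390,250). The side view shows the same layout. Next I'll enlarge both.

```bash
python3 - <<'E'
import cv2
a=cv2.imread('pics/scene0.png')[155:295,235:405]; cv2.imwrite('pics/sc.png',cv2.resize(a,None,fx=4.2,fy=4.2,interpolation=cv2.INTER_CUBIC))
a=cv2.imread('pics/side0.png')[155:310,155:345]; cv2.imwrite('pics/sd.png',cv2.resize(a,None,fx=3.8,fy=3.8,interpolation=cv2.INTER_CUBIC))
E
```

```text
(no output)
```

View pics/sc.png

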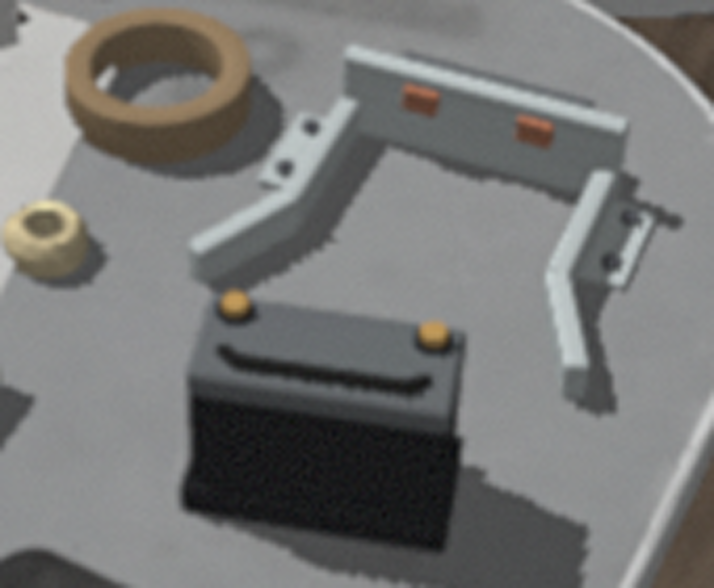

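View pics/sd.png

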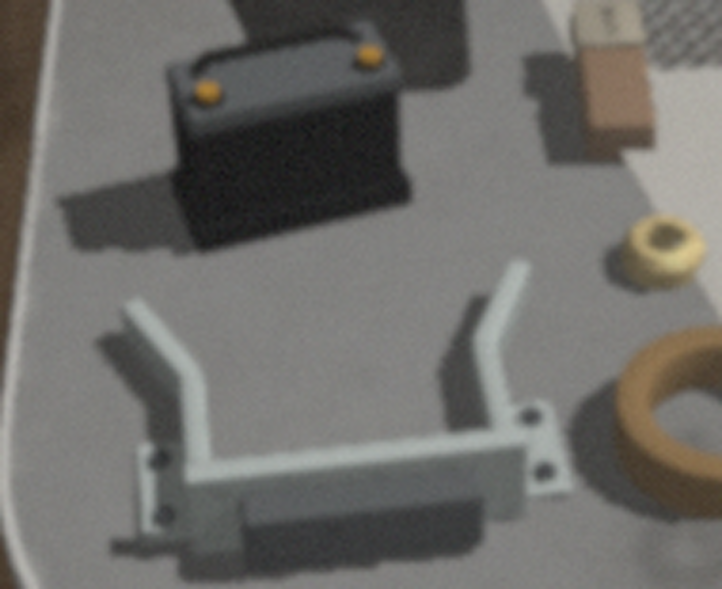

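The enlarged crops show the box's foot corners in the scene crop at (183,508) and (442,550). They're in the side crop at (203,250) and (410,200). The stop's top edge and the rail kinks and tips are clear in both.

```bash
python3 - <<'E'
from h import *
sc=load('scene0.png');sd=load('side0.png')
def A(x,y,z): return onz(sc,235+x/4.2,155+y/4.2,z)[:2]
def B(x,y,z): return onz(sd,155+x/3.8,155+y/3.8,z)[:2]
np.set_printoptions(precision=4,suppress=True)
print('stop', A(347,68,.042),A(625,132,.042),'|',B(525,432,.042),B(190,465,.042))
print('kink',A(297,200,.02),A(550,275,.02),'|',B(478,335,.02),B(200,375,.02))
print('tip',A(197,255,.02),A(568,368,.02),'|',B(515,265,.02),B(132,300,.02))
print('footNear/Far',A(183,508,0),A(442,550,0),'|',B(410,200,0),B(203,250,0))
print('lid sc',A(190,385,.08),A(455,428,.08),A(463,335,.08),A(208,297,.08))
print('lid sd',B(400,75,.08),B(195,135,.08),B(168,68,.08),B(370,25,.08))
print('ring',A(45,255,.0),B(665,265,0.0),'bar',A(0,420,0), B(650,145,0),B(585,150,0))
E
```

```text
stop [0.5246 0.214 ] [0.4024 0.1984] | [0.5287 0.204 ] [0.4048 0.1982]
kink [0.516  0.2787] [0.4049 0.2714] | [0.518 0.281] [0.4057 0.2678]
tip [0.5371 0.3276] [0.3796 0.3163] | [0.5373 0.3223] [0.3769 0.3147]
footNear/Far [0.486  0.4324] [0.3919 0.4052] | [0.497  0.3933] [0.4039 0.3671]
lid sc [0.4769 0.44  ] [0.3882 0.4155] [0.4032 0.3741] [0.492  0.3993]
lid sd [0.4937 0.3799] [0.4078 0.3463] [0.3954 0.3942] [0.4828 0.4181]
ring [0.6047 0.3395] [0.6051 0.3387] bar [0.5708 0.4274] [0.6115 0.4233] [0.5806 0.4223]
```

```bash
python3 - <<'E'
from h import *
from scipy.spatial.transform import Rotation as Ro
np.set_printoptions(precision=3,suppress=True)
k=560/800
for n in('scene','side'):
    s=load(n+'0.png'); print(n,-np.array(s['R']).T@np.array(s['t']))
    for X in([0,0,0],[0,0,.4],[.22,-.55,.23],[.22,-.55,.5],[.5,0,0],[.5,0,.2],[.55,-.2,0],[.7,.1,0]): print(X,proj(s,X)/k)
s=load('side0.png')
for p in((575,372),(605,240),(690,275)): print('hood side',p,onz(s,p[0]*k,p[1]*k,0))
s=load('scene0.png')
for p in((258,262),(165,258),(340,235),(320,148),(590,300)): print('hood scene',p,onz(s,p[0]*k,p[1]*k,0))
q=arm.sense()['orientation']; print(Ro.from_quat(q[[1,2,3,0]]).as_matrix())
E
```

```text
scene [0.233 0.859 0.606]
[0, 0, 0] [888.12  297.502]
[0, 0, 0.4] [1056.997  -10.678]
[0.22, -0.55, 0.23] [809.916 -35.268]
[0.22, -0.55, 0.5] [ 864.104 -213.861]
[0.5, 0, 0] [529.201 192.533]
[0.5, 0, 0.2] [544.201  67.107]
[0.55, -0.2, 0] [544.046 126.298]
[0.7, 0.1, 0] [381.137 191.136]
side [ 0.465 -0.328  0.598]
[0, 0, 0] [-145.891  606.666]
[0, 0, 0.4] [-340.445  249.47 ]
[0.22, -0.55, 0.23] [  94199.281 -183568.054]
[0.22, -0.55, 0.5] [441.619 255.068]
[0.5, 0, 0] [409.79  595.523]
[0.5, 0, 0.2] [411.378 442.715]
[0.55, -0.2, 0] [510.153 837.898]
[0.7, 0.1, 0] [608.492 479.721]
hood side (575, 372) [0.704 0.245 0.   ]
hood side (605, 240) [0.81  0.484 0.   ]
hood side (690, 275) [0.899 0.4   0.   ]
hood scene (258, 262) [0.764 0.322 0.   ]
hood scene (165, 258) [0.884 0.374 0.   ]
hood scene (340, 235) [0.697 0.22  0.   ]
hood scene (320, 148) [0.853 0.037 0.   ]
hood scene (590, 300) [0.346 0.187 0.   ]
[[-0.928 -0.001  0.373]
 [-0.373  0.001 -0.928]
 [ 0.    -1.    -0.001]]
```

```bash
python3 - <<'E'
from h import *
np.set_printoptions(precision=3,suppress=True)
k=.7;a=load('scene0.png');b=load('side0.png')
for p,q in(((415,50),(700,480)),((410,105),(640,520)),((350,40),(740,340))):
    o1,d1=ray(a,p[0]*k,p[1]*k);o2,d2=ray(b,q[0]*k,q[1]*k)
    s=np.linalg.lstsq(np.c_[d1,-d2],o2-o1,rcond=None)[0]; print(o1+s[0]*d1,o2+s[1]*d2)
E
```

```text
[ 0.708 -0.026  0.172] [ 0.699 -0.028  0.167]
[0.702 0.002 0.097] [ 0.681 -0.003  0.085]
[0.761 0.065 0.212] [0.757 0.065 0.209]
```

```bash
cat >> h.py <<'E'
def yaw():
    from scipy.spatial.transform import Rotation as Ro
    q=arm.sense()['orientation']; z=Ro.from_quat(q[[1,2,3,0]]).as_matrix()[:,2]; return np.arctan2(z[1],z[0])
def plan(wps,endyaw,step=.045,maxturn=.145):
    """rows along a polyline; tool z heading h: x=(sin h... ) from right-handedness with y down"""
    p=arm.sense()['ee_pos'].copy(); h=yaw(); rows=[]
    for w in wps:
        w=np.array(w,float); n=int(np.ceil(np.linalg.norm(w-p)/step)); q=p.copy()
        for i in range(1,n+1):
            d=(w-q)/n
            t=np.clip(-(endyaw-h),-maxturn,maxturn)
            z=np.array([np.cos(h),np.sin(h),0]); y=np.array([0,0,-1.]); x=np.cross(y,z)
            rows.append([round(float(d@x),3),round(float(d@y),3),round(float(d@z),3),round(float(t),3)]); h-=t
        p=w
    for i in range(0,len(rows),8): print(rows[i:i+8])
E
python3 - <<'E'
from h import *
plan([(.36,-.30,.25),(.43,0,.25),(.44,.25,.25),(.43,.51,.22)],1.646)
E
```

```text
[[-0.032, -0.003, -0.027, -0.145], [-0.035, -0.003, -0.022, -0.145], [-0.038, -0.003, -0.017, -0.145], [-0.04, -0.003, -0.011, -0.145], [-0.041, -0.003, -0.005, -0.145], [-0.041, -0.003, 0.001, -0.145], [-0.041, -0.003, 0.007, -0.145], [-0.044, 0.0, 0.002, -0.145]]
[[-0.043, 0.0, 0.009, -0.145], [-0.041, 0.0, 0.015, -0.145], [-0.039, 0.0, 0.021, -0.145], [-0.035, 0.0, 0.026, -0.145], [-0.031, 0.0, 0.031, -0.145], [-0.026, 0.0, 0.035, -0.145], [-0.027, 0.0, 0.032, -0.145], [-0.022, 0.0, 0.036, -0.145]]
[[-0.016, 0.0, 0.038, -0.145], [-0.011, 0.0, 0.04, -0.145], [-0.005, 0.0, 0.041, -0.145], [0.001, 0.0, 0.042, -0.08], [0.002, 0.005, 0.043, -0.0], [0.002, 0.005, 0.043, -0.0], [0.002, 0.005, 0.043, -0.0], [0.002, 0.005, 0.043, -0.0]]
[[0.002, 0.005, 0.043, -0.0], [0.002, 0.005, 0.043, -0.0]]
```

Call:
step_arm --pt "-0.032 -0.003 -0.027 -0.145" --pt "-0.035 -0.003 -0.022 -0.145" --pt "-0.038 -0.003 -0.017 -0.145" --pt "-0.04 -0.003 -0.011 -0.145" --pt "-0.041 -0.003 -0.005 -0.145" --pt "-0.041 -0.003 0.001 -0.145" --pt "-0.041 -0.003 0.007 -0.145" --pt "-0.044 0 0.002 -0.145" --gripper 0.0854

```text
time_s: 0.9
ee_pos: [0.3656, -0.2475, 0.2484]
orientation: [0.502, -0.501, 0.501, -0.497]
wrist_force: [1.1, -0.6, -0.6]
gripper_width: 0.0857
```

```bash
python3 - <<'E'
from h import *
print(yaw(),arm.sense()['qpos'])
plan([(.43,0,.25),(.44,.25,.25),(.43,.51,.22)],1.646)
E
```

```text
0.004500649960254505 [-0.59702782  0.01255637 -0.36695773  1.19678962  0.00262811  0.96926869]
[[-0.041, -0.0, 0.011, -0.145], [-0.039, -0.0, 0.017, -0.145], [-0.036, -0.0, 0.022, -0.145], [-0.033, -0.0, 0.027, -0.145], [-0.028, -0.0, 0.032, -0.145], [-0.024, -0.0, 0.035, -0.145], [-0.025, 0.0, 0.033, -0.145], [-0.02, 0.0, 0.036, -0.145]]
[[-0.015, 0.0, 0.039, -0.145], [-0.009, 0.0, 0.041, -0.145], [-0.003, 0.0, 0.042, -0.145], [0.003, 0.0, 0.042, -0.046], [0.002, 0.005, 0.043, -0.0], [0.002, 0.005, 0.043, -0.0], [0.002, 0.005, 0.043, -0.0], [0.002, 0.005, 0.043, -0.0]]
[[0.002, 0.005, 0.043, -0.0], [0.002, 0.005, 0.043, -0.0]]
```

Tracking is good and q6 is within range, so I'll continue.

Call:
step_arm --pt "-0.041 0 0.011 -0.145" --pt "-0.039 0 0.017 -0.145" --pt "-0.036 0 0.022 -0.145" --pt "-0.033 0 0.027 -0.145" --pt "-0.028 0 0.032 -0.145" --pt "-0.024 0 0.035 -0.145" --pt "-0.025 0 0.033 -0.145" --pt "-0.02 0 0.036 -0.145"

```text
time_s: 1.7
ee_pos: [0.4272, 0.0969, 0.2488]
orientation: [0.697, -0.694, 0.13, -0.127]
wrist_force: [0.8, -0.1, -0.2]
gripper_width: 0.0853
```

Call:
step_arm --pt "-0.015 0 0.039 -0.145" --pt "-0.009 0 0.041 -0.145" --pt "-0.003 0 0.042 -0.145" --pt "0.003 0 0.042 -0.046" --pt "0.002 0.005 0.043 0" --pt "0.002 0.005 0.043 0" --pt "0.002 0.005 0.043 0" --pt "0.002 0.005 0.043 0"

```text
time_s: 2.5
ee_pos: [0.4071, 0.4505, 0.2283]
orientation: [0.707, -0.704, -0.047, 0.05]
wrist_force: [0.5, -0.5, -0.0]
gripper_width: 0.0854
```

```bash
python3 - <<'E'
from h import *
print(yaw(),arm.sense()['qpos'])
plan([(.43,.515,.20)],1.646)
E
```

```text
1.7074913320888139 [ 0.83325855  0.32817689 -0.03369855  1.20882816  0.00512294  0.69655737]
[[0.016, 0.014, 0.03, 0.061], [0.014, 0.014, 0.031, -0.0]]
```

Call:
step_arm --pt "0.02 0.02 0.035 0.061" --pt "0.025 0.045 0.04 0" --pt "0 0.05 0.003 0" --pt "0 0.05 0.003 0" --pt "0 0.025 0 0" --pt "0 0 0 0"

```text
time_s: 3.1
ee_pos: [0.4356, 0.5361, 0.0398]
orientation: [0.708, -0.705, -0.027, 0.03]
wrist_force: [0.2, -0.6, -0.5]
gripper_width: 0.0855
```

```bash
python3 - <<'E'
from h import *
print(yaw(),arm.sense()['ee_pos'])
s=snap('scene','s1.png'); snap('side','d1.png')
a=cv2.imread('pics/s1.png')[160:380,200:420]; b=cv2.imread('pics/d1.png')[90:310,150:370]
cv2.imwrite('pics/v1.png',np.hstack([cv2.resize(a,(400,400),interpolation=2),cv2.resize(b,(400,400),interpolation=2)]))
E
```

```text
1.652652742047652 [0.43562702 0.53605958 0.03976294]
```

View pics/v1.png

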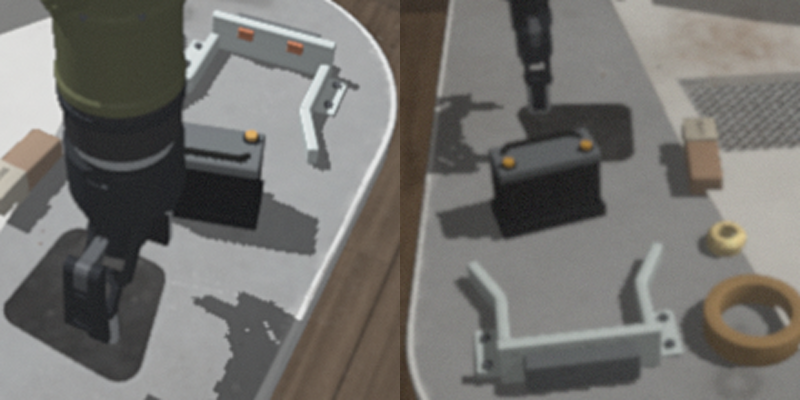

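The trailing finger is visible in the scene view (75–115, 255–340 in the left half). I need to know whether the knuckle bulges past the finger's back, so I'll enlarge it.

```bash
python3 - <<'E'
from h import *
a=cv2.imread('pics/s1.png')[270:360,215:305]
a=cv2.convertScaleAbs(a,alpha=2,beta=10)
b=cv2.convertScaleAbs(cv2.imread('pics/d1.png')[80:170,190:280],alpha=1.8,beta=10)
cv2.imwrite('pics/v2.png',np.hstack([cv2.resize(a,(400,400),interpolation=2),cv2.resize(b,(400,400),interpolation=2)]))
s=load('s1.png')
# project finger-back plane lines for reference: trailing back at tool z=+57
z=np.array([np.cos(1.6527),np.sin(1.6527),0]);x=np.cross([0,0,-1.],z);p=np.array([.4356,.5361,.0398])
for dz in(.057,.075):
  for h in(.013,.04,.07,.1):
    X=p+dz*z+[0,0,h]; print(dz,h,[(proj(s,X+e*x)-[215,270])*400/90 for e in(-.011,.011)])
s=load('d1.png')
for dz in(.057,.075):
  for h in(.013,.04,.07,.1):
    X=p-dz*z+[0,0,h]; print('side',dz,h,[(proj(s,X+e*x)-[190,80])*400/90+[400,0] for e in(-.011,.011)])
E
```

```text
0.057 0.013 [array([208.07868614, 380.62023349]), array([138.7840374 , 353.22523502])]
0.057 0.04 [array([203.45274018, 329.38072613]), array([132.03067366, 301.6451846 ])]
0.057 0.07 [array([197.96601393, 268.40764781]), array([124.03073395, 240.32293799])]
0.057 0.1 [array([192.0773998 , 202.72870314]), array([115.45700346, 174.33619323])]
0.075 0.013 [array([179.96949385, 433.38177405]), array([109.71065371, 404.90617928])]
0.075 0.04 [array([174.32873515, 382.9372108 ]), array([101.87864141, 354.06431739])]
0.075 0.07 [array([167.6289138 , 322.81431406]), array([ 92.58747717, 293.52566808])]
0.075 0.1 [array([160.42686495, 257.93427635]), array([ 82.61359519, 228.26767181])]
side 0.057 0.013 [array([538.48597269, 339.77700173]), array([593.27506517, 334.33023392])]
side 0.057 0.04 [array([533.84754778, 282.92829074]), array([589.58487654, 277.53358785])]
side 0.057 0.07 [array([528.57205491, 217.50716521]), array([585.38904494, 212.17942978])]
side 0.057 0.1 [array([523.16991948, 149.62905143]), array([581.09381294, 144.37842482])]
side 0.075 0.013 [array([542.32133189, 365.17753806]), array([597.91080323, 359.58701149])]
side 0.075 0.04 [array([537.65559531, 307.89563901]), array([594.22626584, 302.35656889])]
side 0.075 0.07 [array([532.34472822, 241.92309229]), array([590.03352059, 236.45077773])]
side 0.075 0.1 [array([526.90157349, 173.41339439]), array([585.73773706, 168.01853583])]
```

View pics/v2.png

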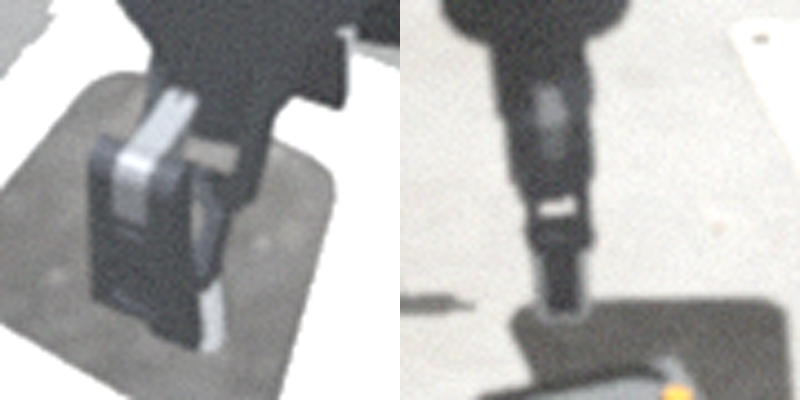

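Call:
step_arm --pt "0 0 0 0.145" --pt "0 0 0 0.145" --pt "0 0 0 0.145" --pt "0 0 0 0.145" --pt "0 0 0 0.145" --pt "0 0 0 0.145" --pt "0 0 0 0.145" --pt "0 0 0 0.145"

```text
time_s: 4.0
ee_pos: [0.4479, 0.5478, 0.0706]
orientation: [0.614, -0.585, 0.375, -0.374]
wrist_force: [-0.3, 0.3, -0.3]
gripper_width: 0.0855
```

Call:
step_arm --pt "0 0 0 0.145" --pt "0 0 0 0.145" --pt "0 0 0 0.145" --pt "0 0 0 0"

```text
time_s: 4.4
ee_pos: [0.4535, 0.5529, 0.0857]
orientation: [0.521, -0.48, 0.503, -0.495]
wrist_force: [0.4, 0.8, 0.3]
gripper_width: 0.0853
```

```bash
python3 - <<'E'
from h import *
print(yaw(),arm.sense()['ee_pos']); snap('side','d2.png')
E
```

```text
0.0015961942304655254 [0.45352334 0.55290631 0.08568765]
```

Call:
step_arm --pt "0 0 0 0" --pt "0 0 0 0" --pt "0 0 0 0" --pt "0 0 0 0" --pt "0 0 0 0" --gripper 0.03

```text
time_s: 4.95
ee_pos: [0.4549, 0.5541, 0.0894]
orientation: [0.525, -0.481, 0.501, -0.492]
wrist_force: [0.3, -0.2, 0.5]
gripper_width: 0.03
```

```bash
python3 - <<'E'
from h import *
y=yaw();p=arm.sense()['ee_pos'];print(y,p); s=snap('side','d3.png')
f=lambda n:cv2.resize(cv2.convertScaleAbs(cv2.imread(n)[60:170,180:290],alpha=1.8,beta=10),(400,400),interpolation=2)
cv2.imwrite('pics/v3.png',np.hstack([f('pics/d2.png'),f('pics/d3.png')]))
z=np.array([np.cos(y),np.sin(y),0])
for dz in(-.057,0,.057):
  for h in(0,.013,.07,.1): print(dz,h,(proj(s,p+dz*z+[0,0,h])-[180,60])*400/110)
E
```

```text
0.012170155270720571 [0.45487307 0.55411162 0.08940842]
-0.057 0 [ 82.70366115 211.32336911]
-0.057 0.013 [ 80.50975311 188.92980983]
-0.057 0.07 [70.66116351 86.81462248]
-0.057 0.1 [65.33500541 30.42654558]
0 0 [195.06024213 204.92991427]
0 0.013 [193.72426156 182.54921155]
0 0.07 [187.72974515  80.4988041 ]
0 0.1 [184.48977098  24.14943178]
0.057 0 [306.85997339 198.9020268 ]
0.057 0.013 [306.37639778 176.56369499]
0.057 0.07 [304.21327549  74.72412908]
0.057 0.1 [303.04896518  18.50270042]
```

View pics/v3.png

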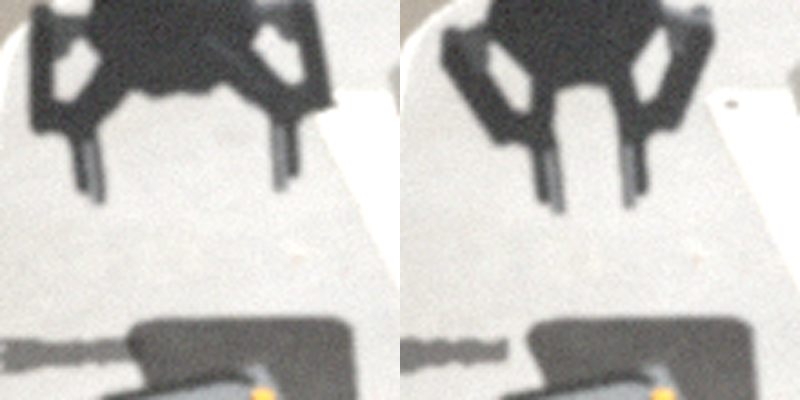

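The profile shows the knuckle links standing about 20 mm outside the tips, so pushing with a finger's back would press high. I'll push with the finger flanks instead: jaws across the push, part-closed, tips at ledge height. The tool also drifted upward during the turn, so I'll check that first.

```bash
python3 - <<'E'
from h import *
from scipy.spatial.transform import Rotation as Ro
np.set_printoptions(precision=3,suppress=True)
s=arm.sense();q=s['orientation'];print(s['qpos'],s['joint_vel'],s['ee_pos'],s['wrist_force']);print(Ro.from_quat(q[[1,2,3,0]]).as_matrix())
E
```

```text
[ 0.881  0.556 -0.014  0.937  0.006  2.439] [-0.002  0.001 -0.    -0.    -0.     0.002] [0.455 0.554 0.089] [-0.018 -0.142  0.428]
[[ 0.014  0.036  0.999]
 [-0.999  0.053  0.012]
 [-0.052 -0.998  0.037]]
```

Call:
step_arm --pt "0 0 0 0"

```text
time_s: 5.1
ee_pos: [0.4547, 0.554, 0.0891]
orientation: [0.525, -0.481, 0.5, -0.492]
wrist_force: [0.2, 0.1, 0.2]
gripper_width: 0.0301
```

```bash
python3 - <<'E'
from h import *
from scipy.spatial.transform import Rotation as Ro
np.set_printoptions(precision=3,suppress=True)
s=arm.sense();q=s['orientation'];print(s['qpos'],s['joint_vel'],s['ee_pos']);print(Ro.from_quat(q[[1,2,3,0]]).as_matrix())
E
```

```text
[ 0.881  0.557 -0.014  0.937  0.006  2.438] [-0.     0.004 -0.002 -0.001 -0.001 -0.004] [0.455 0.554 0.089]
[[ 0.014  0.036  0.999]
 [-0.999  0.052  0.012]
 [-0.052 -0.998  0.036]]
```

Call:
step_arm --pt "0 0 0 -0.145" --pt "0 0 0 -0.145" --pt "0 0 0 -0.145" --pt "0 0 0 -0.145"

```text
time_s: 5.5
ee_pos: [0.4543, 0.5536, 0.0879]
orientation: [0.649, -0.606, 0.323, -0.328]
wrist_force: [-0.6, 0.2, 0.1]
gripper_width: 0.0298
```

```bash
cat >> h.py <<'E'
def st():
    from scipy.spatial.transform import Rotation as Ro
    np.set_printoptions(precision=4,suppress=True)
    s=arm.sense();q=s['orientation'];M=Ro.from_quat(q[[1,2,3,0]]).as_matrix()
    print('t',s['time_s'],'yaw',round(np.arctan2(M[1,2],M[0,2]),4),'ydir',M[:,1],'pos',s['ee_pos'],'F',s['wrist_force'],'T',s['wrist_torque']); print('q',s['qpos'])
E
python3 -c "
from h import *
st()"
```

```text
t 5.5 yaw 0.612 ydir [ 0.0345  0.0511 -0.9981] pos [0.4543 0.5536 0.0879] F [-0.5794  0.2022  0.1   ] T [-0.0442  0.0173  0.0093]
q [ 0.8809  0.5579 -0.0149  0.9366  0.0059  1.8392]
```

```bash
python3 - <<'E'
from h import *
a=cv2.imread('pics/side0.png').astype(int)
for n in('d1.png','d2.png','d3.png'):
    b=cv2.imread('pics/'+n).astype(int); d=abs(a-b).sum(2)
    print(n,'box',d[165:222,198:266].mean(),(d[165:222,198:266]>60).sum(),'cradle',d[225:300,185:310].mean(),'bar',d[150:200,300:330].mean())
E
```

```text
d1.png box 9.557275541795665 7 cradle 10.821653333333334 bar 10.524
d2.png box 9.297987616099071 0 cradle 9.690133333333334 bar 9.434
d3.png box 9.1390608875129 0 cradle 9.379626666666667 bar 9.105333333333334
```

Call:
step_arm --pt "0 0 0 -0.145" --pt "0 0 0 -0.145" --pt "0 0 0 -0.145" --pt "0 0 0 -0.145" --pt "0 0 0 -0.145" --pt "0 0 0 -0.145" --pt "0 0 0 -0.145" --pt "0 0 0 -0.145"

```text
time_s: 6.3
ee_pos: [0.4534, 0.5527, 0.0858]
orientation: [0.717, -0.686, -0.099, 0.072]
wrist_force: [0.0, 0.1, -0.1]
gripper_width: 0.0294
```

```bash
python3 -c "
from h import *
st()"
```

```text
t 6.3 yaw 1.8135 ydir [ 0.0322  0.0484 -0.9983] pos [0.4534 0.5527 0.0858] F [ 0.0307  0.0889 -0.1432] T [-0.0815  0.0205  0.0434]
q [ 0.8811  0.5602 -0.0161  0.9367  0.006   0.6394]
```

Call:
step_arm --pt "0 -0.04 0 -0.14" --pt "0 -0.04 0 -0.14" --pt "0 0 0 -0.14"

```text
time_s: 6.6
ee_pos: [0.4494, 0.5473, 0.1651]
orientation: [0.678, -0.655, -0.251, 0.221]
wrist_force: [0.4, 0.6, 0.3]
gripper_width: 0.0298
```

```bash
python3 -c "
from h import *
st()"
```

```text
t 6.6 yaw 2.2518 ydir [ 0.0284  0.0439 -0.9986] pos [0.4494 0.5473 0.1651] F [0.3692 0.61   0.3116] T [ 0.0701  0.03   -0.0185]
q [0.8805 0.5025 0.0783 1.0946 0.006  0.2001]
```

Call:
step_arm --pt "0 0.04 0 -0.14" --pt "0 0.04 0 -0.14" --pt "0 0 0 -0.14"

```text
time_s: 6.9
ee_pos: [0.4538, 0.5534, 0.0873]
orientation: [0.608, -0.59, -0.395, 0.356]
wrist_force: [-0.3, -0.2, -0.3]
gripper_width: 0.0301
```

```bash
python3 -c "
from h import *
st()"
```

```text
t 6.9 yaw 2.6897 ydir [ 0.0335  0.05   -0.9982] pos [0.4538 0.5534 0.0873] F [-0.2977 -0.2144 -0.3443] T [-0.0985  0.06   -0.0019]
q [ 0.8812  0.5588 -0.0149  0.9372  0.006  -0.2377]
```

Call:
step_arm --pt "0 0.006 0 -0.14" --pt "0 0.006 0 -0.14" --pt "0 0.006 0 -0.14" --pt "0 0.006 0 -0.11" --pt "0 0.006 0 0" --pt "0 0.006 0 0" --pt "0 0.006 0 0" --pt "0 0.006 0 0"

```text
time_s: 7.7
ee_pos: [0.4545, 0.555, 0.0344]
orientation: [-0.478, 0.472, 0.543, -0.504]
wrist_force: [0.4, 0.2, 0.8]
gripper_width: 0.0296
```

```bash
python3 -c "
from h import *
st()"
```

```text
t 7.7 yaw -3.0449 ydir [ 0.0313  0.0473 -0.9984] pos [0.4545 0.555  0.0344] F [0.3791 0.1875 0.7685] T [-0.0067  0.0885  0.0276]
q [ 0.8818  0.609  -0.06    0.8454  0.0059 -0.7863]
```

Call:
step_arm --pt "0 -0.05 0 0" --pt "0 -0.05 0 0" --pt "0 -0.05 0 0"

```text
time_s: 8.0
ee_pos: [0.4452, 0.5424, 0.1747]
orientation: [-0.479, 0.473, 0.535, -0.511]
wrist_force: [0.8, 0.7, -0.3]
gripper_width: 0.03
```

```bash
python3 -c "
from h import *
st()"
```

```text
t 8.0 yaw -3.0475 ydir [ 0.0177  0.0309 -0.9994] pos [0.4452 0.5424 0.1747] F [ 0.7945  0.6618 -0.2583] T [-0.0248  0.0271 -0.0202]
q [ 0.8806  0.5004  0.0978  1.1331  0.006  -0.7844]
```

Call:
step_arm --pt "0 0.015 0 0" --pt "0 0.015 0 0" --pt "0 0.015 0 0" --pt "0 0.015 0 0" --pt "0 0.015 0 0" --pt "0 0.015 0 0" --pt "0 0.015 0 0" --pt "0 0.015 0 0"

```text
time_s: 8.8
ee_pos: [0.4517, 0.5513, 0.0558]
orientation: [-0.48, 0.474, 0.539, -0.504]
wrist_force: [-0.3, -0.0, 0.9]
gripper_width: 0.0301
```

```bash
python3 -c "
from h import *
st()"
```

```text
t 8.8 yaw -3.0537 ydir [ 0.0272  0.0423 -0.9987] pos [0.4517 0.5513 0.0558] F [-0.2883 -0.0171  0.8617] T [-0.025   0.06    0.0055]
q [ 0.8816  0.5871 -0.0439  0.8899  0.0059 -0.7775]
```

Call:
step_arm --pt "0 -0.05 0 0" --pt "0 -0.05 0 0" --pt "0 -0.05 0 0" --pt "0 -0.05 0 0" --pt "0 -0.05 0 0" --pt "0 -0.05 0 0"

```text
time_s: 9.4
ee_pos: [0.4388, 0.533, 0.3372]
orientation: [-0.481, 0.476, 0.524, -0.517]
wrist_force: [1.2, 0.2, 0.4]
gripper_width: 0.0299
```

```bash
python3 -c "
from h import *
st()"
```

```text
t 9.4 yaw -3.0571 ydir [ 0.0018  0.0116 -0.9999] pos [0.4388 0.533  0.3372] F [1.221  0.1901 0.4337] T [ 0.0312 -0.0389  0.05  ]
q [ 0.8791  0.4824  0.4363  1.5146  0.006  -0.7761]
```

Call:
step_arm --pt "0 0.01 0 0" --pt "0 0.01 0 0" --pt "0 0.01 0 0" --pt "0 0.01 0 0" --pt "0 0.01 0 0" --pt "0 0.01 0 0" --pt "0 0.01 0 0" --pt "0 0.01 0 0"

```text
time_s: 10.2
ee_pos: [0.44, 0.5352, 0.2513]
orientation: [-0.481, 0.477, 0.524, -0.516]
wrist_force: [-0.5, -0.6, -0.3]
gripper_width: 0.0301
```

```bash
python3 -c "
from h import *
st()"
```

```text
t 10.2 yaw -3.0591 ydir [ 0.0032  0.0132 -0.9999] pos [0.44   0.5352 0.2513] F [-0.5362 -0.5839 -0.3466] T [ 0.0245 -0.0456 -0.0126]
q [ 0.8799  0.4804  0.2407  1.3189  0.006  -0.7734]
```

Call:
step_arm --pt "0 -0.05 0 0" --pt "0 -0.05 0 0" --pt "0 -0.05 0 0" --pt "0 -0.05 0 0"

```text
time_s: 10.6
ee_pos: [0.4346, 0.5269, 0.4365]
orientation: [0.481, -0.477, -0.512, 0.528]
wrist_force: [2.0, 2.0, 1.0]
gripper_width: 0.03
```

Call:
step_arm --pt "0 0.015 0 0" --pt "0 0.015 0 0" --pt "0 0.015 0 0" --pt "0 0.015 0 0" --pt "0 0.015 0 0" --pt "0 0.015 0 0" --pt "0 0.015 0 0" --pt "0 0.015 0 0"

```text
time_s: 11.4
ee_pos: [0.441, 0.5357, 0.3293]
orientation: [-0.481, 0.477, 0.525, -0.515]
wrist_force: [0.1, 0.2, -0.7]
gripper_width: 0.0296
```

```bash
python3 -c "
from h import *
st()"
```

```text
t 11.4 yaw -3.0593 ydir [ 0.0053  0.0157 -0.9999] pos [0.441  0.5357 0.3293] F [ 0.0523  0.1552 -0.7269] T [-0.0766  0.0136 -0.0034]
q [ 0.8792  0.4827  0.4188  1.4914  0.006  -0.7739]
```

Call:
step_arm --pt "0 0.015 0 0" --pt "0 0.015 0 0" --pt "0 0.015 0 0" --pt "0 0.015 0 0" --pt "0 0.012 0 0" --pt "0 0.012 0 0" --pt "0 0.012 0 0" --pt "0 0.012 0 0"

```text
time_s: 12.2
ee_pos: [0.4413, 0.5371, 0.2121]
orientation: [-0.481, 0.477, 0.525, -0.515]
wrist_force: [-0.6, 0.4, 0.7]
gripper_width: 0.03
```

```bash
python3 -c "
from h import *
st()"
```

```text
t 12.2 yaw -3.0594 ydir [ 0.0047  0.015  -0.9999] pos [0.4413 0.5371 0.2121] F [-0.581   0.4413  0.7121] T [-0.0153 -0.0025  0.0076]
q [ 0.8802  0.4918  0.17    1.2345  0.0059 -0.7728]
```

Call:
step_arm --pt "0 0.015 0 0" --pt "0 0.015 0 0" --pt "0 0.015 0 0" --pt "0 0.015 0 0" --pt "0 0.015 0 0" --pt "0 0.015 0 0" --pt "0 0.015 0 0" --pt "0 0.012 0 0"

```text
time_s: 13.0
ee_pos: [0.4425, 0.5397, 0.0876]
orientation: [-0.481, 0.477, 0.526, -0.514]
wrist_force: [-0.1, 0.5, -0.4]
gripper_width: 0.0301
```

Call:
step_arm --pt "0 0.01 0 0" --pt "0 0.01 0 0" --pt "0 0.008 0 0" --pt "0 0.007 0 0" --pt "0 0.006 0 0" --pt "0 0.006 0 0" --pt "0 0.005 0 0" --pt "0 0.005 0 0"

```text
time_s: 13.8
ee_pos: [0.4431, 0.5412, 0.0259]
orientation: [-0.481, 0.477, 0.527, -0.514]
wrist_force: [0.0, 0.6, 1.1]
gripper_width: 0.0299
```

```bash
python3 -c "
from h import *
st()"
```

```text
t 13.8 yaw -3.0594 ydir [ 0.0072  0.018  -0.9998] pos [0.4431 0.5412 0.0259] F [0.0082 0.5557 1.0874] T [0.0163 0.0618 0.0214]
q [ 0.8819  0.6159 -0.0679  0.8685  0.0059 -0.7712]
```

Call:
step_arm --pt "0 0.006 0 0" --pt "0 0.006 0 0" --pt "0 0.004 0 0" --pt "-0.02 0 0 0" --pt "-0.02 0 0 0" --pt "-0.02 0 0 0" --pt "0 0 0 0"

```text
time_s: 14.5
ee_pos: [0.4478, 0.4805, 0.0057]
orientation: [-0.481, 0.476, 0.527, -0.514]
wrist_force: [-0.3, 0.0, -0.5]
gripper_width: 0.0303
```

```bash
python3 - <<'E'
from h import *
st(); snap('scene','s4.png'); snap('side','d4.png')
a=cv2.imread('pics/s4.png')[190:330,230:370]; b=cv2.imread('pics/d4.png')[120:260,180:320]
f=lambda a:cv2.resize(cv2.convertScaleAbs(a,alpha=1.6,beta=10),(400,400),interpolation=2)
cv2.imwrite('pics/v4.png',np.hstack([f(a),f(b)]))
E
```

```text
t 14.5 yaw -3.0578 ydir [ 0.0068  0.0179 -0.9998] pos [0.4478 0.4805 0.0057] F [-0.3238  0.043  -0.4541] T [0.0103 0.0772 0.0024]
q [ 0.817   0.5676 -0.2065  0.779   0.0072 -0.8376]
```

View pics/v4.png

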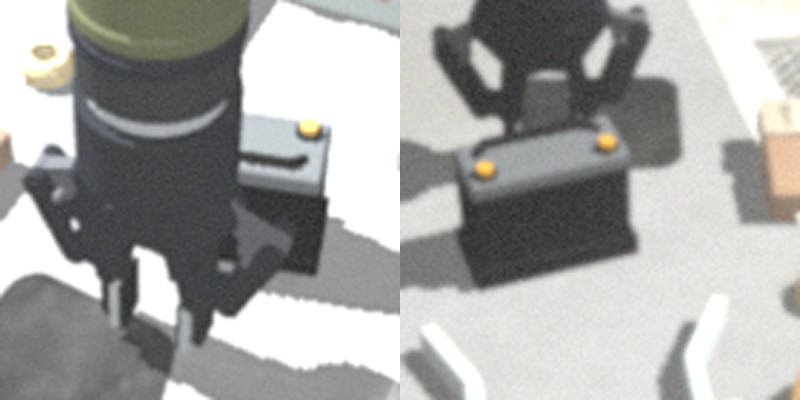

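Call:
step_arm --pt "0 -0.003 0 0" --pt "-0.01 -0.001 0 0" --pt "-0.01 -0.001 0 0"

```text
time_s: 14.9
ee_pos: [0.4503, 0.466, 0.0116]
orientation: [-0.48, 0.474, 0.53, -0.513]
wrist_force: [0.9, 0.8, -0.5]
gripper_width: 0.0302
```

Call:
step_arm --pt "-0.006 0 0 0" --pt "-0.006 0 0 0" --pt "-0.006 0 0 0"

```text
time_s: 15.2
ee_pos: [0.452, 0.4461, 0.0114]
orientation: [-0.48, 0.474, 0.53, -0.513]
wrist_force: [-0.3, -0.5, -0.3]
gripper_width: 0.0303
```

Call:
step_arm --pt "0 0.002 -0.0 0" --pt "-0.006 0.001 0.002 0"

```text
time_s: 15.4
ee_pos: [0.4528, 0.4428, 0.0102]
orientation: [-0.481, 0.474, 0.532, -0.511]
wrist_force: [1.9, 11.7, 13.8]
gripper_width: 0.0299
```

```bash
python3 -c "
from h import *
st()"
```

```text
t 15.4 yaw -3.0534 ydir [ 0.013   0.0299 -0.9995] pos [0.4528 0.4428 0.0102] F [ 1.9111 11.6582 13.8434] T [ 1.6981 -0.605   0.3314]
q [ 0.7677  0.5167 -0.2829  0.741   0.0125 -0.8913]
```

Call:
step_arm --pt "0.008 0 0 0" --pt "0.004 0.001 0 0"

```text
time_s: 15.6
ee_pos: [0.4526, 0.4556, 0.0105]
orientation: [-0.481, 0.474, 0.533, -0.51]
wrist_force: [0.5, -0.5, -0.2]
gripper_width: 0.0302
```

```bash
python3 - <<'E'
from h import *
st(); s=snap('wrist','w5.png'); snap('side','d5.png'); snap('scene','s5.png'); print({k:v for k,v in s.items() if k!='img'})
a=cv2.imread('pics/w5.png'); b=cv2.imread('pics/d5.png')[120:260,180:320]
f=lambda a,w:cv2.resize(cv2.convertScaleAbs(a,alpha=1.6,beta=10),(w,400),interpolation=2)
cv2.imwrite('pics/v5.png',np.hstack([f(a,400),f(b,400)]))
E
```

```text
t 15.6 yaw -3.054 ydir [ 0.0147  0.032  -0.9994] pos [0.4526 0.4556 0.0105] F [ 0.5026 -0.5139 -0.2125] T [ 0.0205  0.0184 -0.0445]
q [ 0.7824  0.5283 -0.2623  0.7472  0.0124 -0.876 ]
{'fov_y': 71.80743043373467, 'cx': 278.6897292612438, 'cy': 213.6284267045289, 'k1': -0.04729106701790489, 'mount': array([[ 0.0002,  0.9574,  0.2887, -0.0752],
       [-0.0001, -0.2887,  0.9574, -0.1431],
       [ 1.    , -0.0002,  0.0001,  0.0014],
       [ 0.    ,  0.    ,  0.    ,  1.    ]])}
```

View pics/v5.png

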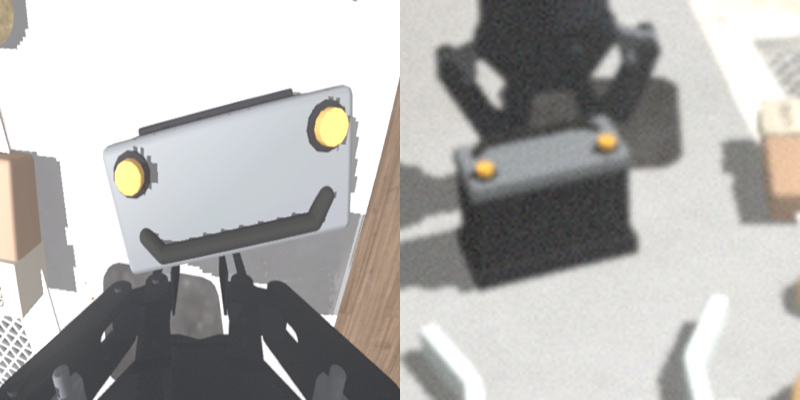

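The wrist view shows the handle standing proud near the rear edge (170–305, 222–255), which is probably what the gripper body met. I'll triangulate its height, the lid's and the studs'.

```bash
python3 - <<'E'
from h import *
from scipy.spatial.transform import Rotation as Ro
np.set_printoptions(precision=4,suppress=True)
w=load('w5.png');M=np.array(w['mount']);s=arm.sense()
q=s['orientation'];T=np.eye(4);T[:3,:3]=Ro.from_quat(q[[1,2,3,0]]).as_matrix();T[:3,3]=s['ee_pos']
C=np.linalg.inv(T@M); w['R']=C[:3,:3];w['t']=C[:3,3]; np.save('pics/w5.png.npy',w,allow_pickle=True)
sc=load('scene0.png'); sd=load('side0.png')
def tri(*r):
    A=[];b=[]
    for o,d in r:
        d=d/np.linalg.norm(d);P=np.eye(3)-np.outer(d,d);A.append(P);b.append(P@o)
    return np.linalg.lstsq(np.vstack(A),np.hstack(b),rcond=None)[0]
W=lambda x,y:ray(w,x*1.4,y*1.05)
S=lambda x,y:ray(sc,235+x/4.2,155+y/4.2)
D=lambda x,y:ray(sd,155+x/3.8,155+y/3.8)
print('handle',tri(W(168,254),S(238,365)),tri(W(308,222),S(410,385)))
print('studs',tri(W(130,176),S(235,300),D(370,52)),tri(W(331,126),S(433,330),D(208,88)))
print('lid',tri(W(105,153),S(208,297),D(400,75)),tri(W(350,88),S(463,335),D(195,135)),tri(W(135,270),S(190,383),D(370,25)),tri(W(347,225),S(457,425),D(168,68)))
print('cradle heights irrelevant; TCP',s['ee_pos'])
E
```

```text
handle [0.4673 0.4191 0.0742] [0.4113 0.4016 0.0763]
studs [0.4812 0.3953 0.0801] [0.4131 0.3759 0.0808]
lid [0.4942 0.3911 0.0708] [0.4052 0.3634 0.0693] [0.4822 0.4305 0.0696] [0.3923 0.4047 0.071 ]
cradle heights irrelevant; TCP [0.4518 0.4546 0.0096]
```

Call:
step_arm --pt "0 0.003 0 0" --pt "-0.006 0 0 0" --pt "-0.006 0 0 0"

```text
time_s: 16.05
ee_pos: [0.4521, 0.4428, 0.0051]
orientation: [-0.481, 0.473, 0.533, -0.511]
wrist_force: [-0.9, 4.0, 1.7]
gripper_width: 0.03
```

```bash
python3 -c "
from h import *
st()"
```

```text
t 16.05 yaw -3.052 ydir [ 0.0118  0.0301 -0.9995] pos [0.4521 0.4428 0.0051] F [-0.8716  3.9669  1.6529] T [0.558  0.0801 0.1315]
q [ 0.7679  0.5223 -0.2875  0.7315  0.0135 -0.8925]
```

Call:
step_arm --pt "-0.006 -0.001 0 0" --pt "-0.006 0 0 0" --pt "-0.006 0 0 0"

```text
time_s: 16.35
ee_pos: [0.4552, 0.4255, 0.0067]
orientation: [-0.481, 0.472, 0.534, -0.51]
wrist_force: [1.0, 3.9, -0.4]
gripper_width: 0.0302
```

```bash
python3 -c "
from h import *
st()"
```

```text
t 16.35 yaw -3.0513 ydir [ 0.0141  0.0349 -0.9993] pos [0.4552 0.4255 0.0067] F [ 1.018   3.9247 -0.4293] T [ 0.7877 -0.2364  0.0466]
q [ 0.7431  0.5023 -0.3175  0.717   0.0162 -0.9179]
```

Call:
step_arm --pt "-0.006 -0.0005 0.001 0" --pt "-0.006 0 0.001 0" --pt "-0.006 0 0 0"

```text
time_s: 16.65
ee_pos: [0.4552, 0.4076, 0.0072]
orientation: [-0.483, 0.471, 0.535, -0.508]
wrist_force: [-0.5, 6.5, 1.1]
gripper_width: 0.03
```

```bash
python3 - <<'E'
from h import *
st(); snap('wrist','w6.png'); snap('side','d6.png'); snap('scene','s6.png')
a=cv2.imread('pics/w6.png'); b=cv2.imread('pics/d6.png')[140:300,170:330]
f=lambda a,w:cv2.resize(cv2.convertScaleAbs(a,alpha=1.6,beta=10),(w,400),interpolation=2)
cv2.imwrite('pics/v6.png',np.hstack([f(a,400),f(b,400)]))
E
```

```text
t 16.65 yaw -3.052 ydir [ 0.014   0.0394 -0.9991] pos [0.4552 0.4076 0.0072] F [-0.5331  6.5328  1.0735] T [ 1.1166  0.14   -0.059 ]
q [ 0.7191  0.4812 -0.3519  0.7012  0.0204 -0.9412]
```

View pics/v6.png

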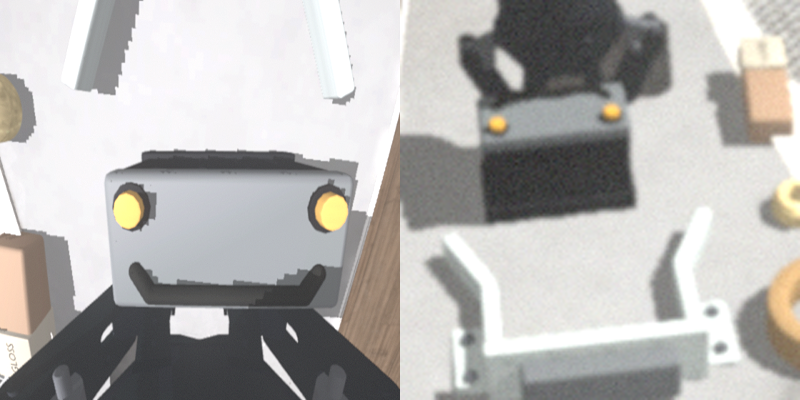

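The wrist view shows the box square to the tool, with studs at (128,210) and (331,211), and the cradle mouth ahead. The side view shows it upright and short of the lead-ins. Now I'll measure the lateral offset.

```bash
cat >> h.py <<'E'
def wfix(name):
    from scipy.spatial.transform import Rotation as Ro
    w=load(name);s=arm.sense();q=s['orientation'];T=np.eye(4);T[:3,:3]=Ro.from_quat(q[[1,2,3,0]]).as_matrix();T[:3,3]=s['ee_pos']
    C=np.linalg.inv(T@np.array(w['mount']));w['R']=C[:3,:3];w['t']=C[:3,3];return w
E
python3 - <<'E'
from h import *
np.set_printoptions(precision=4,suppress=True)
w=wfix('w6.png');W=lambda x,y,z:onz(w,x*1.4,y*1.05,z)[:2]
a=np.array([.075,-.9972]);l=np.array([.9972,.075]);O=np.array([.4638,.2283])
f=lambda p:(p,'along',(p-O)@a,'lat',(p-O)@l)
L,R=W(128,210,.08),W(331,211,.08); print('stud mid',f((L+R)/2),'yaw',np.arctan2(*(L-R)[::-1]))
c=[W(107,172,.07),W(353,178,.07),W(345,305,.07),W(115,305,.07)]; print('lid mid',f(sum(c)/4))
print('tips top',f(W(72,84,.02)),f(W(340,97,.02)))
print(f(arm.sense()['ee_pos'][:2]))
sd=load('d6.png')
for p in((488,220),(635,205)): print('side foot',f(onz(sd,170+(p[0]-400)*.4,140+p[1]*.4,0)[:2]))
E
```

```text
stud mid (array([0.4469, 0.3502]), 'along', np.float64(-0.12278568653809953), 'lat', np.float64(-0.007714238350252433)) yaw 0.0906947225893826
lid mid (array([0.4432, 0.3655]), 'along', np.float64(-0.13839288509779465), 'lat', np.float64(-0.010266217396111547))
tips top (array([0.5359, 0.3215]), 'along', np.float64(-0.0875150655030673), 'lat', np.float64(0.07885525723441499)) (array([0.3794, 0.3129]), 'along', np.float64(-0.09072585918451054), 'lat', np.float64(-0.07783967941000385))
(array([0.4553, 0.4065]), 'along', np.float64(-0.17834190724843788), 'lat', np.float64(0.004847405265148791))
side foot (array([0.3988, 0.3493]), 'along', np.float64(-0.12557090511829871), 'lat', np.float64(-0.055697664243967805))
side foot (array([0.4965, 0.3556]), 'along', np.float64(-0.12454005875707205), 'lat', np.float64(0.042154420558784725))
```

Call:
step_arm --pt "-0.008 0 -0.0012 0" --pt "-0.008 0 -0.0012 0" --pt "-0.008 0 -0.0012 0" --pt "-0.008 0 -0.0012 0"

```text
time_s: 17.2
ee_pos: [0.4619, 0.3801, 0.0076]
orientation: [-0.485, 0.468, 0.538, -0.507]
wrist_force: [-2.0, 7.4, 3.1]
gripper_width: 0.0296
```

```bash
cat >> h.py <<'E'
def cr():
    p=arm.sense()['ee_pos'][:2]-[.4638,.2283]; print('TCP along',round(p@[.075,-.9972],4),'lat',round(p@[.9972,.075],4))
E
python3 -c "
from h import *
st();cr()"
```

```text
t 17.2 yaw -3.0498 ydir [ 0.0115  0.0477 -0.9988] pos [0.4619 0.3801 0.0076] F [-1.9959  7.3889  3.0882] T [ 1.2372  0.3757 -0.0698]
q [ 0.6718  0.4595 -0.3874  0.6851  0.0302 -0.9905]
TCP along -0.1515 lat 0.0095
```

Call:
step_arm --pt "-0.008 0 -0.001 0" --pt "-0.008 0 -0.001 0" --pt "-0.008 0 -0.001 0"

```text
time_s: 17.5
ee_pos: [0.4666, 0.3599, 0.0081]
orientation: [-0.487, 0.465, 0.54, -0.506]
wrist_force: [-1.6, 7.0, 3.1]
gripper_width: 0.0297
```

```bash
python3 - <<'E'
from h import *
st();cr();snap('wrist','w7.png');snap('side','d7.png')
a=cv2.imread('pics/w7.png'); b=cv2.imread('pics/d7.png')[150:310,170:330]
f=lambda a,w:cv2.resize(cv2.convertScaleAbs(a,alpha=1.6,beta=10),(w,400),interpolation=2)
cv2.imwrite('pics/v7.png',np.hstack([f(a,400),f(b,400)]))
E
```

```text
t 17.5 yaw -3.0479 ydir [ 0.0097  0.056  -0.9984] pos [0.4666 0.3599 0.0081] F [-1.5816  6.9873  3.1418] T [ 1.2825  0.2803 -0.1087]
q [ 0.6349  0.4437 -0.4127  0.6734  0.0394 -1.0292]
TCP along -0.131 lat 0.0126
```

View pics/v7.png

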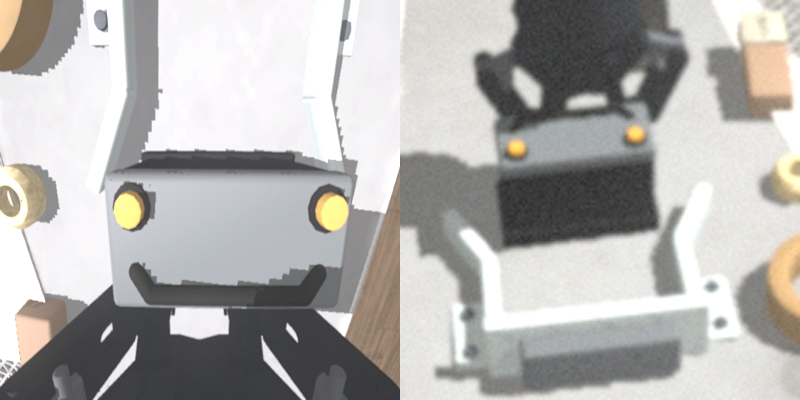

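The box is entering the mouth square. The side crop has its foot corners at about (505,245) and (657,226) and the stop at 483–707.

```bash
python3 - <<'E'
from h import *
np.set_printoptions(precision=4,suppress=True)
a=np.array([.075,-.9972]);l=np.array([.9972,.075]);O=np.array([.4638,.2283])
f=lambda p:('along',(p-O)@a,'lat',(p-O)@l)
w=wfix('w7.png');W=lambda x,y,z:onz(w,x*1.4,y*1.05,z)[:2]
L,R=W(128,210,.08),W(331,211,.08); print('stud mid',f((L+R)/2),'yaw',np.arctan2(*(L-R)[::-1]))
sd=load('d7.png')
D=lambda x,y,z:onz(sd,170+(x-400)*.4,150+y*.4,z)[:2]
print('foot',f(D(505,245,0)),f(D(657,226,0)))
print('kink side inner top',f(D(493,275,.02)),f(D(680,240,.02)))
print('kink wrist',f(W(130,92,.02)),f(W(305,97,.02)))
print('stop top',f(D(487,335,.042)),f(D(693,310,.042)))
E
```

```text
stud mid ('along', np.float64(-0.07272310168576078), 'lat', np.float64(0.0005074334026698444)) yaw 0.09380076810744571
foot ('along', np.float64(-0.07616726498724759), 'lat', np.float64(-0.04780834203196526)) ('along', np.float64(-0.07781900386268382), 'lat', np.float64(0.049801459110807446))
kink side inner top ('along', np.float64(-0.030340713059175288), 'lat', np.float64(-0.056465014461310574)) ('along', np.float64(-0.041920113259573226), 'lat', np.float64(0.05876647394054046))
kink wrist ('along', np.float64(-0.04223478107424878), 'lat', np.float64(0.052444558655846754)) ('along', np.float64(-0.042248006216583145), 'lat', np.float64(-0.04859331851378028))
stop top ('along', np.float64(0.037969059582208836), 'lat', np.float64(-0.062087039663301306)) ('along', np.float64(0.03778612390174706), 'lat', np.float64(0.052804251711188015))
```

Call:
step_arm --pt "0.02 0 0 0.01" --pt "0.025 0 0 0.01" --pt "0 -0.05 0 0" --pt "0 -0.05 0 0" --pt "0 -0.05 0 0" --pt "0 -0.05 0 0" --pt "0 -0.05 0 0" --pt "0 -0.05 0 0"

```text
time_s: 18.4
ee_pos: [0.4524, 0.3786, 0.3016]
orientation: [-0.489, 0.476, 0.517, -0.516]
wrist_force: [0.3, 0.5, -1.8]
gripper_width: 0.0303
```

```bash
python3 -c "
from h import *
st();cr()"
```

```text
t 18.4 yaw -3.0731 ydir [-0.0121  0.0138 -0.9998] pos [0.4524 0.3786 0.3016] F [ 0.3484  0.5109 -1.7559] T [ 0.0408 -0.0208 -0.0214]
q [ 0.6865  0.2785  0.0641  1.3571  0.0183 -0.9527]
TCP along -0.1507 lat -0.0001
```

Call:
step_arm --pt "0 -0.05 0 0" --pt "0 -0.05 0 0" --pt "0 0 0 0" --pt "0 0 0 0"

```text
time_s: 18.8
ee_pos: [0.4539, 0.3738, 0.4088]
orientation: [-0.487, 0.479, 0.518, -0.515]
wrist_force: [-0.1, 0.5, -0.2]
gripper_width: 0.03
```

```bash
python3 -c "
from h import *
st();cr()"
```

```text
t 18.8 yaw -3.0747 ydir [-0.0045  0.0099 -0.9999] pos [0.4539 0.3738 0.4088] F [-0.1447  0.4548 -0.1595] T [ 0.      0.007  -0.0409]
q [ 0.683   0.2888  0.319   1.5982  0.0105 -0.9547]
TCP along -0.1458 lat 0.0011
```

Call:
step_arm --pt "0.01 0.02 0 0" --pt "0.01 0.02 0 0" --pt "0.01 0.02 0 0" --pt "0 0.02 0 0" --pt "0 0.02 0 0" --pt "0 0.02 0 0" --pt "0 0.02 0 0" --pt "0 0.02 0 0"

```text
time_s: 19.6
ee_pos: [0.4463, 0.3966, 0.2321]
orientation: [0.484, -0.483, -0.509, 0.523]
wrist_force: [-0.2, 0.8, 0.4]
gripper_width: 0.0301
```

Call:
step_arm --pt "0 0.018 0 0" --pt "0 0.018 0 0" --pt "0 0.018 0 0" --pt "0 0.018 0 0" --pt "0 0.016 0 0" --pt "0 0.016 0 0" --pt "0 0.016 0 0" --pt "0 0.016 0 0"

```text
time_s: 20.4
ee_pos: [0.4311, 0.3779, 0.0732]
orientation: [0.482, -0.485, -0.496, 0.535]
wrist_force: [-0.9, -0.0, -0.3]
gripper_width: 0.03
```

```bash
python3 -c "
from h import *
st();cr()"
```

```text
t 20.4 yaw -3.0781 ydir [-0.0346 -0.0436 -0.9985] pos [0.4311 0.3779 0.0732] F [-0.9323 -0.0372 -0.2882] T [0.0595 0.024  0.0083]
q [ 0.7253  0.4177 -0.2773  0.9307 -0.0097 -0.9095]
TCP along -0.1516 lat -0.0214
```

Call:
step_arm --pt "0.012 0 -0.012 0" --pt "0.008 0 -0.012 0" --pt "0 0.012 0 0" --pt "0 0.012 0 0" --pt "0 0.012 0 0" --pt "0 0.01 0 0" --pt "0 0.008 0 0"

```text
time_s: 21.1
ee_pos: [0.4447, 0.388, 0.0046]
orientation: [0.481, -0.486, -0.489, 0.542]
wrist_force: [-0.6, -0.5, -0.0]
gripper_width: 0.0298
```

```bash
python3 -c "
from h import *
st();cr()"
```

```text
t 21.1 yaw -3.0793 ydir [-0.0462 -0.059  -0.9972] pos [0.4447 0.388  0.0046] F [-0.6219 -0.5264 -0.0393] T [ 0.0609 -0.0099 -0.0134]
q [ 0.7251  0.5322 -0.2746  0.8377 -0.0136 -0.9089]
TCP along -0.1607 lat -0.0071
```

Call:
step_arm --pt "-0.006 -0.002 -0.004 0" --pt "-0.006 -0.002 -0.003 0"

```text
time_s: 21.3
ee_pos: [0.4513, 0.3754, 0.0073]
orientation: [0.481, -0.485, -0.488, 0.543]
wrist_force: [0.4, 0.0, -0.3]
gripper_width: 0.0301
```

Call:
step_arm --pt "-0.007 -0.001 -0.001 0" --pt "-0.007 0 0 0" --pt "-0.007 0 0 0" --pt "-0.007 0 0 0"

```text
time_s: 21.7
ee_pos: [0.4571, 0.3487, 0.013]
orientation: [0.482, -0.484, -0.491, 0.54]
wrist_force: [-0.8, 5.3, 0.2]
gripper_width: 0.0299
```

```bash
python3 -c "
from h import *
st();cr()"
```

```text
t 21.7 yaw -3.0782 ydir [-0.0452 -0.0529 -0.9976] pos [0.4571 0.3487 0.013 ] F [-0.7557  5.299   0.2457] T [ 1.2216  0.1649 -0.1181]
q [ 0.6598  0.4946 -0.3153  0.829  -0.0141 -0.9751]
TCP along -0.1206 lat 0.0023
```

Call:
step_arm --pt "0.007 0 0 0" --pt "0.002 0.005 0 0" --pt "-0.004 0.0005 0 0" --pt "-0.007 0.0005 0 0" --pt "-0.007 0.0005 0 0" --pt "-0.007 0.0005 0 0"

```text
time_s: 22.3
ee_pos: [0.4592, 0.3369, 0.0084]
orientation: [0.484, -0.482, -0.495, 0.537]
wrist_force: [-1.7, 6.9, 1.0]
gripper_width: 0.03
```

```bash
python3 -c "
from h import *
st();cr()"
```

```text
t 22.3 yaw -3.0758 ydir [-0.0428 -0.0419 -0.9982] pos [0.4592 0.3369 0.0084] F [-1.7111  6.9355  0.9583] T [ 1.2087  0.2019 -0.1166]
q [ 0.6378  0.4851 -0.3433  0.8018 -0.0082 -0.9994]
TCP along -0.1087 lat 0.0036
```

Call:
step_arm --pt "-0.007 0 0 0" --pt "-0.007 0 0 0" --pt "-0.007 0 0 0" --pt "-0.007 0.0003 0 0"

```text
time_s: 22.7
ee_pos: [0.461, 0.3113, 0.0092]
orientation: [0.485, -0.479, -0.498, 0.536]
wrist_force: [-0.3, 6.5, -0.3]
gripper_width: 0.03
```

```bash
python3 -c "
from h import *
st();cr()"
```

```text
t 22.7 yaw -3.0732 ydir [-0.0436 -0.0338 -0.9985] pos [0.461  0.3113 0.0092] F [-0.2722  6.4567 -0.2932] T [ 1.1387  0.0085 -0.0569]
q [ 0.596   0.4605 -0.3821  0.7833 -0.0035 -1.0439]
TCP along -0.083 lat 0.0035
```

Call:
step_arm --pt "-0.007 0 0 0" --pt "-0.007 0 0 0" --pt "-0.007 0.0003 0 0" --pt "-0.007 0 0 0"

```text
time_s: 23.1
ee_pos: [0.4629, 0.282, 0.0095]
orientation: [0.486, -0.478, -0.498, 0.536]
wrist_force: [-0.8, 4.4, -3.3]
gripper_width: 0.0298
```

```bash
python3 -c "
from h import *
st();cr()"
```

```text
t 23.1 yaw -3.0727 ydir [-0.0443 -0.0314 -0.9985] pos [0.4629 0.282  0.0095] F [-0.8063  4.4196 -3.2943] T [ 0.9865 -0.0519 -0.0337]
q [ 0.5494  0.4376 -0.4188  0.7686 -0.0037 -1.0908]
TCP along -0.0536 lat 0.0031
```

Smooth so far. About 18 mm remain, so I'll go in smaller steps and watch for the force rise at the stop.

Call:
step_arm --pt "-0.005 0 0 0" --pt "-0.005 0 0 0"

```text
time_s: 23.3
ee_pos: [0.4633, 0.2707, 0.0096]
orientation: [0.486, -0.478, -0.498, 0.536]
wrist_force: [-1.0, 4.2, -2.6]
gripper_width: 0.0304
```

Call:
step_arm --pt "-0.004 0 0 0" --pt "-0.004 0 0 0"

```text
time_s: 23.5
ee_pos: [0.4637, 0.2619, 0.0097]
orientation: [0.487, -0.478, -0.498, 0.536]
wrist_force: [-2.5, 12.1, 1.4]
gripper_width: 0.03
```

```bash
python3 -c "
from h import *
st();cr()"
```

```text
t 23.5 yaw -3.0733 ydir [-0.0456 -0.0311 -0.9985] pos [0.4637 0.2619 0.0097] F [-2.4923 12.1091  1.4064] T [ 3.0308  0.3391 -0.0213]
q [ 0.517   0.4234 -0.4413  0.7611 -0.0045 -1.1226]
TCP along -0.0336 lat 0.0024
```

Call:
step_arm --pt "-0.004 0 0 0" --pt "-0.004 0 0 0"

```text
time_s: 23.7
ee_pos: [0.4637, 0.2618, 0.0111]
orientation: [0.491, -0.472, -0.503, 0.533]
wrist_force: [-4.1, 17.2, -3.5]
gripper_width: 0.0302
```

Call:
step_arm --pt "-0.004 0 0 0" --pt "-0.004 0 0 0"

```text
time_s: 23.9
ee_pos: [0.4636, 0.2618, 0.0121]
orientation: [0.495, -0.466, -0.507, 0.53]
wrist_force: [-3.3, 16.9, -2.8]
gripper_width: 0.0301
```

```bash
python3 - <<'E'
from h import *
st();cr();snap('wrist','w8.png');snap('scene','s8.png');snap('side','d8.png')
E
```

```text
t 23.9 yaw -3.0651 ydir [-0.0516  0.0051 -0.9987] pos [0.4636 0.2618 0.0121] F [-3.2889 16.8712 -2.847 ] T [ 3.5556  0.5167 -0.2225]
q [ 0.496   0.4113 -0.4535  0.749   0.0291 -1.1517]
TCP along -0.0334 lat 0.0023
```

It's firmly against the stop: 17 N and no further motion. I'll back away level, then go up.

Call:
step_arm --pt "0.01 0 0 0" --pt "0.02 0 0 0" --pt "0.03 0 0 0" --pt "0.03 -0.005 0 0" --pt "0.03 -0.03 0 0" --pt "0.03 -0.04 0 0" --pt "0 -0.05 0 0" --pt "0 -0.04 0 0"

```text
time_s: 24.85
ee_pos: [0.4567, 0.4065, 0.1746]
orientation: [0.49, -0.472, -0.497, 0.538]
wrist_force: [0.8, 0.7, -0.2]
gripper_width: 0.0302
```

Call:
step_arm --pt "0.04 -0.02 0 0" --pt "0.04 0 0 0" --pt "0 0 0 0" --pt "0 0 0 0"

```text
time_s: 25.25
ee_pos: [0.4563, 0.4878, 0.2023]
orientation: [0.487, -0.476, -0.5, 0.534]
wrist_force: [-0.0, -0.8, -0.5]
gripper_width: 0.0301
```

```bash
python3 - <<'E'
from h import *
st();cr();snap('scene','s9.png');snap('side','d9.png')
a=cv2.imread('pics/s9.png')[150:290,235:375]; b=cv2.imread('pics/d9.png')[180:310,190:320]
f=lambda a:cv2.resize(cv2.convertScaleAbs(a,alpha=1.6,beta=10),(400,400),interpolation=2)
cv2.imwrite('pics/v9.png',np.hstack([f(a),f(b)]))
A=cv2.imread('pics/side0.png').astype(int);B=cv2.imread('pics/d9.png').astype(int);d=abs(A-B).sum(2)
for n,(u,v) in dict(bar=(317,172),ring=(329,221),tape=(345,266)).items(): print(n,d[v-22:v+22,u-22:u+22].mean(),'max',d[v-22:v+22,u-22:u+22].max())
E
```

```text
t 25.25 yaw -3.0716 ydir [-0.0447 -0.0252 -0.9987] pos [0.4563 0.4878 0.2023] F [-0.0124 -0.7958 -0.465 ] T [ 0.0494 -0.0065 -0.0519]
q [ 0.8113  0.4998  0.1592  1.2793  0.015  -0.8304]
TCP along -0.2593 lat 0.012
bar 6.00103305785124 max 26
ring 5.798037190082645 max 21
tape 6.402892561983471 max 27
```

View pics/v9.png

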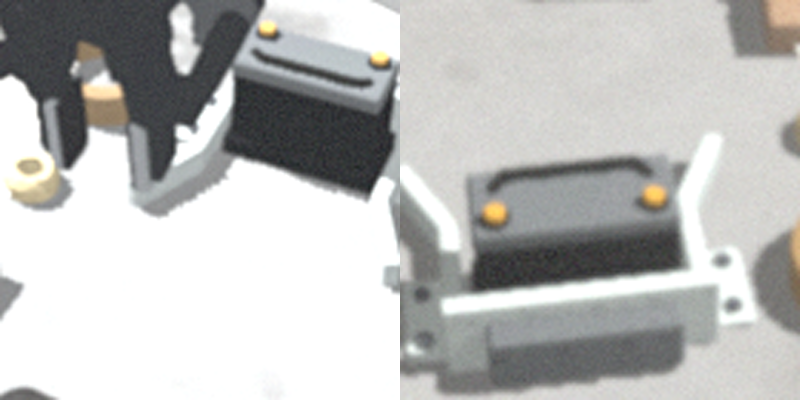

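The box stands upright between the rails in both views. The side crop has the studs at (495,213) and (655,195), and the stop's inner top edge runs (445,300) to (718,272). I'll check squareness and depth numerically.

```bash
python3 - <<'E'
from h import *
np.set_printoptions(precision=4,suppress=True)
sd=load('d9.png'); k=.325
D=lambda x,y,z:onz(sd,190+(x-400)*k,180+y*k,z)[:2]
a=np.array([.075,-.9972]);l=np.array([.9972,.075]);O=np.array([.4638,.2283])
f=lambda p:(round((p-O)@a,4),round((p-O)@l,4))
an=lambda p,q:round(np.arctan2(*(q-p)[::-1]),4)
S=[D(495,213,.08),D(655,195,.08)];L=[D(475,252,.07),D(678,235,.07)];E=[D(445,300,.042),D(718,272,.042)]
for n,x in(('studs',S),('lid front edge',L),('stop',E)): print(n,[f(p) for p in x],'yaw',an(*x))
sc=load('s9.png');G=lambda x,y:onz(sc,235+x*.35,150+y*.35,0)[:2]
R=[G(372,190),G(228,150)];print('rear foot',[f(p) for p in R],an(*R))
E
```

```text
studs [(np.float64(0.0126), np.float64(-0.035)), (np.float64(0.0128), np.float64(0.0369))] yaw 0.0731
lid front edge [(np.float64(0.0255), np.float64(-0.0457)), (np.float64(0.0296), np.float64(0.0445))] yaw 0.0293
stop [(np.float64(0.0257), np.float64(-0.0616)), (np.float64(0.0286), np.float64(0.0632))] yaw 0.0523
rear foot [(np.float64(-0.0178), np.float64(-0.0469)), (np.float64(-0.019), np.float64(0.0488))] 0.0871
```

```bash
python3 -c "
from h import *
print(arm.hand_in())"
```

```text
the job is handed in; nothing more can be done
None
```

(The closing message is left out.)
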